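Weigh the amber-coated glass plate from the drying hotplate

TASK

Weigh the dried amber-coated glass plate: the three plates lie too close together to get hold of one, so, keeping it flat, slide the amber one over the hotplate's front edge (the side with the knob and display, towards the robot) until about a third of it overhangs, take it by the overhanging end and lift it clear. Lay it flat and centred on the balance's round pan, setting it down gently, and leave it there. The other two plates must stay lying where they are, and nothing else on the bench may be knocked about.

Things in the scene. Friction and masses are not known exactly. Their poses are not given: they have to be found in the camera images.
- plate_amber: The plate to weigh: pale-green glass, 140 x 60 x 5 mm, about 105 g, amber (orange-yellow) coating on the middle of its top. Origin: centre of its underside; x axis along the 140 mm length, +x away from the hotplate's front, z up. Lies flat, wholly behind the front edge, in one of three places side by side, about 8 mm apart (which one varies). Slides easily (friction about 0.6).
- plate_white: Same glass plate, 140 x 60 x 5 mm, with a white coating; leave it. Origin and axes as for the amber one.
- plate_brown: Same glass plate, 140 x 60 x 5 mm, with a dark brown coating; leave it. Origin and axes as for the amber one.
- dryer: Cold drying hotplate, fixed: flat black rimless metal top 230 (x) x 250 (y) x 10 mm on a white housing; top face 60 mm above the bench. Origin: centre of its footprint at bench height. -x is the front (knob, display), towards the robot; front edge 115 mm from the origin, housing and knob under it set back 9 mm or more. At least 45 mm of top is free behind the glass plates' far ends.
- balance: Precision balance, fixed, white housing 245 (x) x 170 (y) mm, display and keys at its -x end towards the robot. Origin: centre of its footprint at bench height. Housing 57 mm high around the pan (150 x 160 mm, centred 42 mm along +x), below 55 mm at the display. Stands left or right of the hotplate (varies).
- pan_center (a point): Centre of the top face of the balance's round steel pan: pan 90 mm across, 3 mm thick, its top 75 mm above the bench, 18 mm above the housing, carried on a short stem; rigid. The glass plate is longer than the pan and overhangs it at both ends.
- ph_meter: Hand-held pH meter lying on the bench on the side of the hotplate opposite the balance, 190 x 85 x 32 mm, black and white with green rim. Origin: centre of its underside. Leave alone.
- beaker: Empty glass beaker, 84 mm across, 115 mm high, on the bench beyond the hotplate. Origin: centre of its underside. Leave alone.
- carton: Small yellow and white carton, 45 x 120 x 30 mm, on the bench beyond the hotplate. Origin: centre of its underside. Leave alone.
Things that resemble listed ones, but are neither listed nor needed, are in the scene too. Leave any pink look-alike of the plate_amber alone.

How it is judged:
By the outcome, as a careful person would: the job done as asked, in the order asked, and still so for the second after the job is handed in, with the robot touching nothing.
It also fails if it takes over 64 s, if anything falls off the work surface, if the arm or the gripper's body presses on something with over 40 N, if the wrist force passes 120 N, or if a joint passes its speed limit or range.

ROBOT

A 6-joint arm with a two-finger parallel gripper is mounted at the origin on the work surface. World frame = base frame: x ahead of the robot, y to its left, z up, the work surface at z = 0. Lengths are in m, angles in rad, forces in N, time in s.
With the tool pointing down it reaches from about 0.35 to 0.975 m from the base axis. Payload 4.9 kg.
Tool frame: the origin (TCP) lies at the very end of the fingers, on their centre line; the grasp point (between the pads) lies manip.grip_point_offset behind it (manip.grip_point_offset is the distance from the TCP to the grasp point, in m); z points along the fingers, y is the direction in which the jaws open and shut (so a half turn about z gives the same grasp; the last joint's range is limited). The gripper opens to 85 mm and grips with 20 to 120 N. Pads are 22 mm wide; open, the fingers measure 114 mm over their backs; the gripper's body (76 mm by 85 mm) begins 54 mm behind the grasp point. The pads swing forward as they close: fully open they stand 13 mm farther back than shut.
Start: joints at [-1.414, 0.053, 1.613, -0, 1.476, -0.119], TCP at [0.17, -0.601, 0.231] pointing down, gripper open.
Joint ranges: [-3.01, 3.01], [-1.01, 2.22], [0.06, 2.58], [-1.02, 4.17], [0.09, 2.62], [-3.14, 3.14]. Speed limits (rad/s): [2.57, 2.57, 3.14, 3.14, 3.14, 3.14].

INTERFACE

Orientations are given as a unit quaternion [w, x, y, z].
In Python, from plant import status, grab_frame, camera_params, ticket, boxes_of, outline_of, manip gives the robot as it stands. The module is installed in compiled form; this text tells all that it offers.
- The arm moves only by the tool play_rows, never from a script. Its argument "deltas" is a list of rows, each a list of 2 entries, a list of its own where there are three numbers: the shift along the world's x, y, z in m, then the turn about the world's z in rad. A call has 1 to 5 rows; each row is the pose to reach, as a shift and turn from the pose commanded when the call began; what a row does not reach only later rows make up. A row lasts 1/8 s, in which the tool goes at most 62.5 mm and 10.7 degrees, less where a joint would pass 70% of its speed; a pose out of reach is approached as far as the arm can. A call with a gripper value outside its range is refused whole. "grip" is the opening, from -1 (shut) to 1 (fully open), set as the call begins (left out, the last holds). The fingers move at their own pace and stop on an object; the grip force is fixed at half the most. Time passes only in rows, so rows that repeat a pose let the fingers close. It gives the time, the measured TCP pose, the force and the opening at its end, in the units of the state.
- status.state(): the state, without advancing time (a new reading comes with each control period).
- grab_frame(name): name is "scene" or "top"; returns (picture, depth): 384x512x3 uint8, blue, green, red; 384x512 float32, m along the optical axis (not along the pixel's ray), 0 where there is no reading.
- camera_params(name): a dict with "mtx" (3x3 intrinsics, pixels), "distortion" ([k1, k2, p1, p2, k3] as OpenCV has them; the pictures are not rectified), "world_from_camera" (4x4, takes a point from camera to world coordinates). Camera axes: x right, y up, looking along -z (the intrinsics and any distortion apply to the point x, -y, -z); pixel columns grow to the right and rows downward; lengths in m; the calibration is good to about 2 mm. A picture is of the moment at which its call begins. camera_params takes no time and is no camera call.
- ticket.job_done(): hands the job in, once; it reports no verdict.
Trained networks look in the newest picture that a camera, given by its name, has taken for a name from the list of things; names that differ only in an ending like _2 or _b are one class to them, and where a whole thing is asked for, a point or a joint stands for the part that bears it (a point fixed in the world has none). Each returns a list of dicts, best first, with "confidence" (0 to 1); they miss things now and then, are a little off and sometimes report something else, mostly with a low value. They report only what shows in the picture. A call takes as long as a camera call. They do not tell look-alikes from the thing itself.
- boxes_of(camera, name): "box" ([left, top, right, bottom] in pixels, round what is visible of it).
- outline_of(camera, name): "region" (384x512 bool, what is visible of it) and "box" ([left, top, right, bottom] in pixels, round what is visible of it).
The state is a dict: "time": time; "joint_pos": joint angles; "joint_vel": joint speeds; "joint_efforts": joint torques, N m; "tool_pos": TCP position; "tool_rot": TCP orientation; "contact_force": force on the tool from outside, world axes, zero at the start; "ft_torque": the same for the moment, N m; "gripper_width": opening from 0.0 (shut) to 1.0 (fully open).
Only numpy, scipy, OpenCV 4.12 (cv2) and the standard library are available. Lean on these libraries where they do the work, as an engineer would, in place of code of your own. Each camera call takes 0.05 s, during which the arm holds its last target.

## Working session

There is one attempt and no reset: what is moved stays moved. The work goes in short steps, Python scripts to look and compute and a tool call to move; the robot and the scene stay as the last step left them, time stands still between calls to the robot, and variables do not carry over. Pictures are saved under pics/ and viewed, and the job is handed in when it is done.

Besides the shell and the picture viewer there is one more tool, called in YAML: its name, and indented under it one key for each argument. play_rows: Moves the arm, as the interface text tells. Its arguments: {"type":"object","properties":{"deltas":{"type":"array"},"grip":{"type":"number"}},"required":["deltas"]}

```bash
mkdir -p pics; cat > h.py <<'E'
import numpy as np,cv2
from plant import status, grab_frame, camera_params, ticket, boxes_of, outline_of, manip
def world(cam,depth,px=None):
    p=camera_params(cam);K=np.array(p['mtx'],float);D=np.array(p['distortion'],float);T=np.array(p['world_from_camera'],float)
    if px is None:
        v,u=np.mgrid[0:384,0:512];uv=np.stack([u.ravel(),v.ravel()],1).astype(float);d=depth.ravel()
    else:
        uv=np.array(px,float);d=np.array([depth[int(round(b)),int(round(a))] for a,b in uv]) if np.ndim(depth)==2 else np.array(depth)
    n=cv2.undistortPoints(uv.reshape(-1,1,2),K,D).reshape(-1,2)
    c=np.stack([n[:,0]*d,-n[:,1]*d,-d],1)
    w=c@T[:3,:3].T+T[:3,3]
    return w.reshape(384,512,3) if px is None else w
E
python3 - <<'E'
from h import *
s=status.state();print(s); print([ (a,getattr(manip,a)) for a in dir(manip) if not a.startswith('_')])
for c in('scene','top'):
    p,d=grab_frame(c);cv2.imwrite(f'pics/{c}0.png',p);np.savez(f'{c}0.npz',p=p,d=d);print(camera_params(c))
    for n in('plate_amber','plate_white','plate_brown','dryer','balance','pan_center','ph_meter','beaker','carton'):
        print(c,n,[(np.round(b['box']).tolist(),round(b['confidence'],2)) for b in boxes_of(c,n)[:4]])
print(status.state()['time'])
E
```

```text
{'time': 0.0, 'joint_pos': array([-1.41401464e+00,  5.33498716e-02,  1.61428755e+00, -1.11769434e-05,
        1.47599976e+00, -1.18970424e-01]), 'joint_vel': array([-0.00116779, -0.00060227, -0.00126149,  0.00045217, -0.0008978 ,
        0.00022315]), 'joint_efforts': array([-2.53536375e-03, -3.93679297e+01, -3.70180464e+01, -3.03299221e-04,
        7.01511206e-03, -1.10681256e-05]), 'tool_pos': array([ 0.17008679, -0.60076636,  0.23007121]), 'tool_rot': array([-1.02197491e-03,  9.90509553e-01,  1.37440095e-01, -2.48872132e-05]), 'contact_force': array([ 0.3055978 ,  0.66035345, -0.42633248]), 'ft_torque': array([-0.01495761,  0.01298364,  0.00358221]), 'gripper_width': 1.0011716814023743}
[('IKError', <class 'plant.IKError'>), ('grip_point_offset', 0.0187)]
{'mtx': array([[446.43467414,   0.        , 254.82143425],
       [  0.        , 446.43467414, 192.04800775],
       [  0.        ,   0.        ,   1.        ]]), 'distortion': array([0.05481399, 0.        , 0.        , 0.        , 0.        ]), 'world_from_camera': array([[-0.70685477, -0.4939527 ,  0.50632702,  1.27649791],
   
[... 1112 characters left out ...]
653064,  0.1836109 ,  0.98286   ,  1.19532199],
       [ 0.        ,  0.        ,  0.        ,  1.        ]])}
top plate_amber [([122.0, 164.0, 165.0, 192.0], 0.96), ([268.0, 184.0, 292.0, 232.0], 0.88)]
top plate_white [([245.0, 191.0, 268.0, 233.0], 0.92), ([219.0, 168.0, 300.0, 245.0], 0.43)]
top plate_brown [([224.0, 188.0, 247.0, 237.0], 0.66)]
top dryer [([218.0, 170.0, 300.0, 246.0], 0.56), ([246.0, 190.0, 268.0, 233.0], 0.26)]
top balance [([348.0, 198.0, 402.0, 280.0], 0.78)]
top pan_center [([349.0, 198.0, 402.0, 280.0], 0.77)]
top ph_meter [([144.0, 212.0, 176.0, 273.0], 0.62), ([351.0, 146.0, 384.0, 175.0], 0.5)]
top beaker []
top carton [([266.0, 138.0, 299.0, 162.0], 0.74)]
1.0
```

```bash
python3 - <<'E'
import cv2
p=cv2.imread('pics/top0.png');cv2.imwrite('pics/topc.png',cv2.resize(p[130:290,110:410],None,fx=2.6,fy=2.6,interpolation=cv2.INTER_CUBIC))
E
```

```text
(no output)
```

View pics/topc.png

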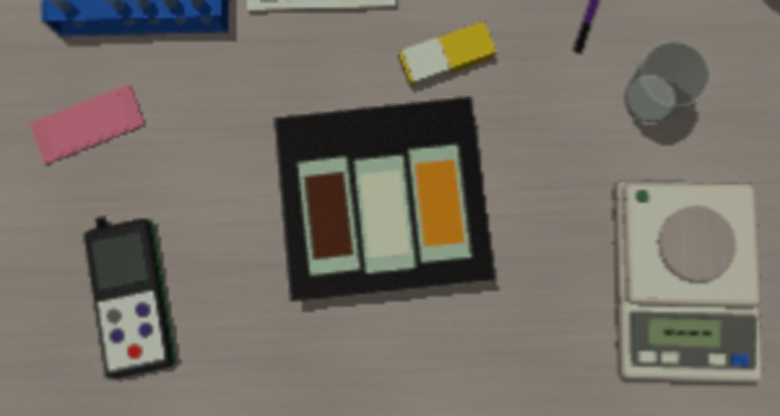

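View pics/scene0.png

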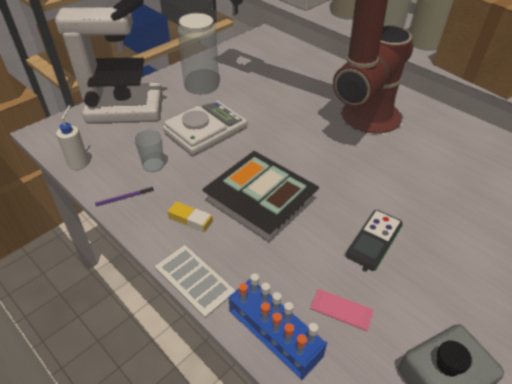

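The top view shows three plates on the black hotplate, with the amber one rightmost (-y side) at about (280,208). The white one is in the middle and the brown one is at the left. Two things match the amber plate class:
- The pink look-alike on the bench at (143,178).
- The plate on the hotplate at (280,208). This one has the amber coating and lies on the dryer, so it is the target.

Next I'll measure positions.

```bash
cat > meas.py <<'E'
from h import *
def plane(cam,uv,z):
    p=camera_params(cam);T=np.array(p['world_from_camera'])
    n=cv2.undistortPoints(np.array(uv,float).reshape(-1,1,2),np.array(p['mtx']),np.array(p['distortion'])).reshape(-1,2)
    r=np.stack([n[:,0],-n[:,1],-np.ones(len(n))],1)@T[:3,:3].T
    return T[:3,3]+r*((z-T[2,3])/r[:,2])[:,None]
def rect(cam,mask,z):
    m=mask.astype(np.uint8);n,l,st,_=cv2.connectedComponentsWithStats(m)
    k=1+np.argmax(st[1:,4]);m=(l==k).astype(np.uint8)
    c=max(cv2.findContours(cv2.resize(m,None,fx=1,fy=1),cv2.RETR_EXTERNAL,cv2.CHAIN_APPROX_NONE)[0],key=len)
    v,u=np.nonzero(m);w=plane(cam,np.stack([u,v],1),z)
    cw=plane(cam,c.reshape(-1,2),z)
    (cx,cy),(a,b),th=cv2.minAreaRect((cw[:,:2]*1000).astype(np.float32))
    q=w[:,:2]-w[:,:2].mean(0);ev,V=np.linalg.eigh(q.T@q);ax=V[:,1]; ax=ax*np.sign(ax[0]) 
    return w[:,:2].mean(0),(cx,cy),(a,b),th,np.arctan2(ax[1],ax[0])
E
python3 - <<'E'
from meas import *
for cam in('top','scene'):
    f=np.load(cam+'0.npz');p=f['p'];hsv=cv2.cvtColor(p,cv2.COLOR_BGR2HSV)
    P=plane(cam,np.stack(np.meshgrid(np.arange(512),np.arange(384)),-1).reshape(-1,2),0.065).reshape(384,512,3)
    W=world(cam,f['d'])
    for n in('plate_amber','plate_white','plate_brown','dryer','balance','carton','beaker','ph_meter'):
        for o in outline_of(cam,n)[:3]:
            r=o['region'].astype(bool)
            if r.sum()<30: continue
            z={'dryer':.06,'balance':.057,'carton':.03}.get(n,.065)
            c,mc,s,th,a=rect(cam,r,z);print(cam,n,round(o['confidence'],2),'cent',c.round(4),'rect',np.round(mc,1),np.round(s,1),round(th,1),'yaw',round(a,3),'zmed',np.median(W[r][:,2]).round(4))
    near=(abs(P[...,0]-.5)<.2)&(abs(P[...,1]+.06)<.2)
    # coatings
    am=near&(hsv[...,0]>8)&(hsv[...,0]<24)&(hsv[...,1]>170)&(hsv[...,2]>120)
    c,mc,s,th,a=rect(cam,am,.065);print(cam,'AMBERcoat',c.round(4),np.round(mc,1),np.round(s,1),round(th,1),round(a,3))
E
```

```text
top plate_amber 0.67 cent [ 0.594  -0.0453] rect [595.6 -44.6] [143.4  66.8] 4.3 yaw 0.073 zmed 0.0652
top plate_amber 0.58 cent [0.707  0.3881] rect [707.5 388.8] [ 62.7 136.6] 21.2 yaw -1.19 zmed 0.0047
top plate_white 0.7 cent [0.5839 0.0222] rect [583.8  22.8] [141.4  63.1] 6.3 yaw 0.115 zmed 0.0651
top plate_brown 0.73 cent [0.5823 0.0905] rect [583.1  90.6] [137.2  61.2] 4.6 yaw 0.082 zmed 0.0652
top plate_brown 0.71 cent [ 0.4937 -0.339 ] rect [ 494.8 -339.2] [171.9 236.2] 87.3 yaw -0.088 zmed 0.0547
top dryer 0.75 cent [0.615  0.0242] rect [605.   23.6] [234.3 249.9] 4.8 yaw -1.432 zmed 0.0601
top balance 0.82 cent [ 0.4938 -0.341 ] rect [ 496.2 -341.1] [171.3 241.9] 86.2 yaw -0.068 zmed 0.0545
top balance 0.17 cent [ 0.7863 -0.0623] rect [786.5 -63. ] [ 54.8 121.9] 19.7 yaw -1.222 zmed 0.0296
top carton 0.87 cent [ 0.7952 -0.0637] rect [795.2 -65. ] [ 56.8 125.4] 18.1 yaw -1.223 zmed 0.0295
top carton 0.22 cent [ 0.6004 -0.0477] rect [601.5 -46.6] [147.5  64. ] 4.9 yaw 0.079 zmed 0.0653
top beaker 0.83 cent [ 0.7401 -0.3356] rect [ 739.4 -333. ] [ 86.7 119. ] 40.9 yaw -0.867
[... 572 characters left out ...]
8 yaw 0.095 zmed 0.0631
scene dryer 0.78 cent [0.6494 0.0495] rect [618.1  32.4] [251.2 262. ] 4.7 yaw -1.369 zmed 0.0573
scene balance 0.81 cent [ 0.5292 -0.3191] rect [ 523.5 -325.6] [209.5 254.9] 87.4 yaw -0.008 zmed 0.0501
scene carton 0.95 cent [ 0.8075 -0.0508] rect [806.3 -53.3] [ 67.4 132.1] 17.7 yaw -1.275 zmed 0.027
scene carton 0.51 cent [0.5103 0.3554] rect [508.8 353.2] [210.5  88.5] 11.2 yaw 0.201 zmed 0.0287
scene beaker 0.78 cent [ 0.7354 -0.3314] rect [ 739.9 -333.3] [211.5  88.5] 57.4 yaw 1.078 zmed 0.0786
scene ph_meter 0.78 cent [0.5387 0.3659] rect [537.4 364.8] [206.   85.8] 11.4 yaw 0.202 zmed 0.0286
scene AMBERcoat [ 0.597  -0.0441] [595.9 -44.4] [96.2 42.6] 4.9 0.086
```

```bash
python3 - <<'E'
from meas import *
a=0.082;ux=np.array([np.cos(a),np.sin(a)]);uy=np.array([-np.sin(a),np.cos(a)])
def rectify(cam,c,z,hx,hy,step=.0005,a=a):
    ux=np.array([np.cos(a),np.sin(a)]);uy=np.array([-np.sin(a),np.cos(a)])
    f=np.load(cam+'0.npz');p=camera_params(cam);T=np.array(p['world_from_camera'])
    gx=np.arange(hx,-hx,-step);gy=np.arange(hy,-hy,-step)
    X=c+gx[:,None,None]*ux+gy[None,:,None]*uy
    w=np.concatenate([X,np.full(X.shape[:2]+(1,),z)],-1).reshape(-1,3)
    q=(w-T[:3,3])@T[:3,:3]; q=q*[1,-1,-1]
    uv=cv2.projectPoints(q,np.zeros(3),np.zeros(3),np.array(p['mtx']),np.array(p['distortion']))[0].reshape(X.shape[0],X.shape[1],2).astype(np.float32)
    return cv2.remap(f['p'],uv[...,0],uv[...,1],cv2.INTER_CUBIC),gx,gy
c0=np.array([.595,-.046])
for cam in('top','scene'):
    im,gx,gy=rectify(cam,c0,.065,.14,.1)
    cv2.imwrite(f'pics/rect_{cam}.png',im)
    g=im.astype(float).mean(-1)
    def edge(prof,co,lo,hi,sign):
        d=np.gradient(cv2.GaussianBlur(prof.reshape(1,-1),(0,0),2).ravel());m=(co>lo)&(co<hi)
        i=np.argmax(np.where(m,sign*d,-9e9));return round(float(co[i])*1000,1)
    for yo in(-.02,0,.02):
        col=g[:,abs(gy-yo)<.004].mean(1)
        print(cam,'y',yo,'far',edge(col,gx,.055,.085,1),'near',edge(col,gx,-.085,-.055,-1),end=' ')
        im2,gx2,gy2=rectify(cam,c0,.06,.14,.1);col2=im2.astype(float).mean(-1)[:,abs(gy2-yo)<.004].mean(1)
        print('front edge',edge(col2,gx2,-.13,-.09,1))
    for xo in(-.058,0,.058):
        row=g[abs(gx-xo)<.004].mean(0)
        print(cam,'x',xo,'left(+y)',edge(row,gy,.025,.034,-1) ,edge(row,gy,.034,.045,1),'right',edge(row,gy,-.04,-.022,-1))
    b,bx,by=rectify(cam,np.array([.53,-.35]),.075,.08,.08,a=-.07)
    cv2.imwrite(f'pics/pan_{cam}.png',cv2.resize(b,None,fx=1.5,fy=1.5))
    cc=cv2.HoughCircles(cv2.GaussianBlur(cv2.cvtColor(b,cv2.COLOR_BGR2GRAY),(0,0),2),cv2.HOUGH_GRADIENT,1.,50,param1=40,param2=12,minRadius=82,maxRadius=98)
    if cc is not None:
        for u,v,r in cc[0][:2]:
            l=np.array([bx[int(v)],by[int(u)]]);aa=-.07
            print('pan',cam,(np.array([.53,-.35])+l[0]*np.array([np.cos(aa),np.sin(aa)])+l[1]*np.array([-np.sin(aa),np.cos(aa)])).round(4),r/2)
E
python3 -c "
import cv2,numpy as np
a=[cv2.imread(f'pics/{n}.png') for n in('rect_top','rect_scene')];b=[cv2.imread(f'pics/{n}.png') for n in('pan_top','pan_scene')]
a=np.hstack([cv2.resize(x,(280,392)) for x in a]);b=np.vstack([cv2.resize(x,(196,196)) for x in b]);cv2.imwrite('pics/m1.png',np.hstack([a,b]))"
```

```text
top y -0.02 far 70.0 near -70.5 front edge -113.5
top y 0 far 70.0 near -70.5 front edge -114.0
top y 0.02 far 70.0 near -70.5 front edge -112.0
top x -0.058 left(+y) 34.0 45.0 right -30.0
top x 0 left(+y) 25.5 45.0 right -30.5
top x 0.058 left(+y) 34.0 45.0 right -31.0
pan top [ 0.534  -0.3503] 45.3
scene y -0.02 far 73.5 near -70.5 front edge -96.0
scene y 0 far 74.0 near -69.5 front edge -96.0
scene y 0.02 far 74.0 near -70.0 front edge -95.5
scene x -0.058 left(+y) 25.5 34.5 right -29.5
scene x 0 left(+y) 25.5 34.5 right -30.0
scene x 0.058 left(+y) 25.5 34.5 right -29.5
pan scene [ 0.5482 -0.3332] 42.95
```

View pics/m1.png

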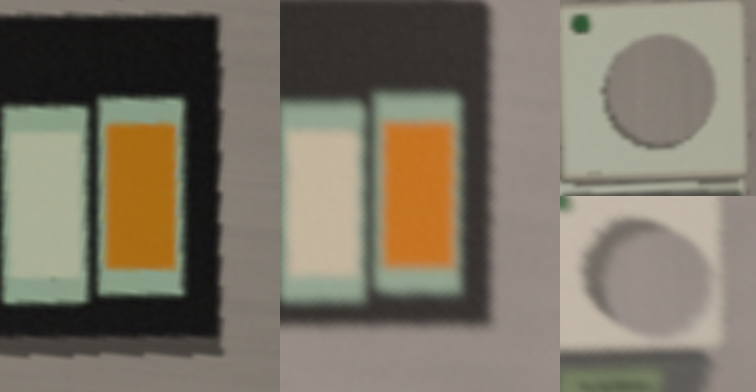

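```bash
python3 - <<'E'
from meas import *
f=np.load('scene0.npz');W=world('scene',f['d'])
for u,v in((200,85),(200,40),(185,60),(215,60),(197,20),(120,110),(72,150),(140,50),(110,20)): print((u,v),W[v,u].round(3))
# obstacles >0.1 m high
m=(W[...,2]>.10)&(f['d']>0)&(W[...,0]>.1)&(W[...,0]<1)&(abs(W[...,1])<.8)
n,l,st,ce=cv2.connectedComponentsWithStats(m.astype(np.uint8))
for i in range(1,n):
    if st[i,4]>15: q=W[l==i];print(st[i],q.min(0).round(2),q.max(0).round(2))
# pan fit, top
f=np.load('top0.npz');hsv=cv2.cvtColor(f['p'],cv2.COLOR_BGR2HSV);W=world('top',f['d'])
P=plane('top',np.stack(np.meshgrid(np.arange(512),np.arange(384)),-1).reshape(-1,2),0.075).reshape(384,512,3)
m=(W[...,2]>.069)&(W[...,2]<.085)&(np.hypot(P[...,0]-.535,P[...,1]+.35)<.07)
q=P[m][:,:2];print('depth pan',q.mean(0).round(4),m.sum(),q.min(0),q.max(0),np.median(W[m][:,2]))
(cx,cy),r=cv2.minEnclosingCircle((q*1000).astype(np.float32));print(cx,cy,r)
f=np.load('scene0.npz');W=world('scene',f['d']);
P=plane('scene',np.stack(np.meshgrid(np.arange(512),np.arange(384)),-1).reshape(-1,2),0.075).reshape(384,512,3)
m=(W[...,2]>.066)&(W[...,2]<.085)&(np.hypot(P[...,0]-.535,P[...,1]+.35)<.07)
q=P[m][:,:2];print('scene pan',q.mean(0).round(4),m.sum(),np.median(W[m][:,2]))
E
```

```text
(200, 85) [ 0.364 -0.533  0.043]
(200, 40) [ 0.35  -0.531  0.217]
(185, 60) [ 0.385 -0.584  0.133]
(215, 60) [ 0.294 -0.522  0.124]
(197, 20) [ 0.311 -0.588  0.257]
(120, 110) [ 0.674 -0.595  0.046]
(72, 150) [ 0.915 -0.472  0.078]
(140, 50) [ 0.15  -1.293 -0.183]
(110, 20) [ 0.626 -0.614  0.343]
[  56    0   88   98 5154] [ 0.5  -0.78  0.1 ] [ 0.75 -0.53  0.4 ]
[210   0   6  11  51] [ 0.17 -0.66  0.24] [ 0.2  -0.63  0.28]
[229   0  14  16 112] [ 0.14 -0.56  0.24] [ 0.18 -0.53  0.31]
[ 333    0   57  107 3963] [ 0.1  -0.03  0.17] [0.26 0.1  0.49]
[ 178   13   40   59 1975] [ 0.26 -0.65  0.1 ] [ 0.39 -0.51  0.26]
[ 56 106  26  40 468] [ 0.86 -0.53  0.1 ] [ 0.93 -0.46  0.19]
[134 129  28  21 248] [ 0.69 -0.37  0.1 ] [ 0.78 -0.28  0.12]
[250 274   9  11  83] [0.86 0.25 0.1 ] [0.87 0.27 0.12]
[239 283   8  12  80] [0.89 0.25 0.1 ] [0.91 0.27 0.12]
[261 283   9  12  86] [0.85 0.28 0.1 ] [0.87 0.3  0.12]
[272 292   9  12  89] [0.85 0.31 0.1 ] [0.87 0.33 0.12]
[261 303   9  12  88] [0.89 0.31 0.1 ] [0.91 0.33 0.12]
[283 302  10  12  93] [0.86 0.35 0.1 ] [0.87 0.37 0.12]
[272 313   9  12  95] [0.89 0.35 0.1 ] [0.91 0.37 0.12]
[284 323  11  13 111] [0.89 0.38 0.1 ] [0.91 0.4  0.12]
[308 323  11  12  97] [0.85 0.42 0.1 ] [0.87 0.44 0.12]
[297 334  10  14 112] [0.89 0.42 0.1 ] [0.91 0.44 0.12]
[437 341  36  33 923] [0.69 0.62 0.1 ] [0.75 0.68 0.14]
depth pan [ 0.5371 -0.3524] 671 [ 0.49305598 -0.39694911] [ 0.58075875 -0.30642702] 0.07520625191365027
536.51806640625 -352.2886047363281 46.11504364013672
scene pan [ 0.5387 -0.3504] 345 0.0741208872462309
```

Measured so far:
- **Amber plate:** centre about (0.595, -0.046), yaw about 0.078.
- **Dryer front edge:** about 29 mm in front of the plate's near end.
- **Pan centre:** about (0.537, -0.352).
- **Obstacle:** a tall glass cylinder stands at (0.33, -0.58), so I'll rise and swing past it.

I'll push from behind the far end with the fingers shut.

play_rows:
  deltas:
    - [[0,0.03,0.05],0]
    - [[0.01,0.08,0.08],-0.05]
    - [[0.04,0.14,0.1],-0.1]
    - [[0.07,0.19,0.1],-0.15]
    - [[0.11,0.235,0.1],-0.198]
  grip: -1

```text
time: 2.42
tool_pos: [0.2802, -0.3654, 0.3323]
tool_rot: [0.001, 0.999, 0.037, 0.001]
contact_force: [1.5, 0.1, -0.3]
gripper_width: 0.002
```

play_rows:
  deltas:
    - [[0.045,0.036,0],0]
    - [[0.09,0.072,0],0]
    - [[0.135,0.108,-0.01],0]
    - [[0.18,0.144,-0.03],0]
    - [[0.225,0.18,-0.04],0]

```text
time: 3.05
tool_pos: [0.5057, -0.1852, 0.2903]
tool_rot: [-0.0, 0.999, 0.039, -0.0]
contact_force: [0.2, -0.8, 0.3]
gripper_width: 0.001
```

play_rows:
  deltas:
    - [[0.045,0.036,-0.01],0]
    - [[0.09,0.072,-0.03],0]
    - [[0.135,0.108,-0.05],0]
    - [[0.185,0.147,-0.08],0]
    - [[0.185,0.147,-0.12],0]

```text
time: 3.68
tool_pos: [0.6929, -0.0374, 0.1719]
tool_rot: [0.0, 0.999, 0.041, 0.002]
contact_force: [-0.1, -0.3, -0.3]
gripper_width: -0.005
```

play_rows:
  deltas:
    - [[0,0,-0.04],0]
    - [[0,0,-0.08],0]
    - [[0,0,-0.095],0]
    - [[0,0,-0.095],0]

```text
time: 4.18
tool_pos: [0.6892, -0.0398, 0.0754]
tool_rot: [-0.0, 0.999, 0.039, -0.001]
contact_force: [0.4, -0.4, 0.1]
gripper_width: 0.001
```

```bash
python3 - <<'E'
from meas import *
print(status.state()['tool_pos'],status.state()['tool_rot'])
o=[]
for c,(y0,y1,x0,x1) in(('top',(150,260,200,320)),('scene',(90,260,180,360))):
    p,d=grab_frame(c);np.savez(f'{c}1.npz',p=p,d=d);o.append(cv2.resize(p[y0:y1,x0:x1],(395,395*(y1-y0)//(x1-x0)),interpolation=cv2.INTER_CUBIC))
h=max(x.shape[0] for x in o);cv2.imwrite('pics/b1.png',np.hstack([cv2.copyMakeBorder(x,0,h-x.shape[0],0,0,0) for x in o]))
E
```

```text
[ 0.68918002 -0.0398049   0.0754437 ] [-2.07697348e-04  9.99245404e-01  3.88286249e-02 -9.57715156e-04]
```

View pics/b1.png

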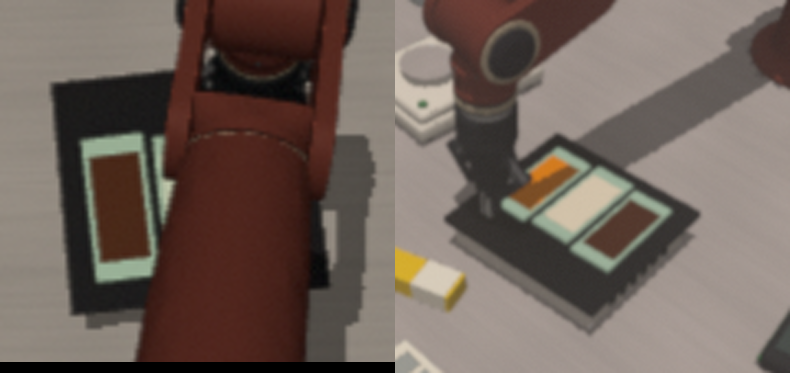

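The scene view shows the shut fingertips behind the amber plate's far end, over free hotplate. I'll lower them carefully.

play_rows:
  deltas:
    - [[0,0,-0.006],0]
    - [[0,0,-0.01],0]
    - [[0,0,-0.013],0]
    - [[0,0,-0.013],0]

```text
time: 4.78
tool_pos: [0.6895, -0.0398, 0.0628]
tool_rot: [-0.0, 0.999, 0.039, -0.0]
contact_force: [0.3, 0.4, -0.0]
gripper_width: -0.005
```

play_rows:
  deltas:
    - [[-0.003,0.001,-0.001],0]
    - [[-0.006,0.001,-0.001],0]
    - [[-0.009,0.001,-0.001],0]
    - [[-0.012,0,-0.001],0]
    - [[-0.016,0,-0.001],0]

```text
time: 5.4
tool_pos: [0.6736, -0.04, 0.0624]
tool_rot: [0.0, 0.999, 0.039, 0.0]
contact_force: [2.0, 0.1, 0.2]
gripper_width: 0.0
```

play_rows:
  deltas:
    - [[-0.004,-0.0003,0],0]
    - [[-0.008,-0.0006,0],0]
    - [[-0.012,-0.0009,0],0]
    - [[-0.016,-0.0012,0],0]
    - [[-0.02,-0.0016,0],0]

```text
time: 6.02
tool_pos: [0.6537, -0.0415, 0.0625]
tool_rot: [0.0, 0.999, 0.039, 0.0]
contact_force: [1.1, 0.1, 1.0]
gripper_width: -0.001
```

play_rows:
  deltas:
    - [[-0.004,-0.0003,0],0]
    - [[-0.008,-0.0006,0],0]
    - [[-0.012,-0.0009,0],0]
    - [[-0.016,-0.0012,0],0]
    - [[-0.02,-0.0016,0],0]

```text
time: 6.65
tool_pos: [0.6336, -0.0431, 0.0624]
tool_rot: [0.0, 0.999, 0.039, 0.0]
contact_force: [1.3, 0.4, 0.3]
gripper_width: 0.0
```

```bash
cat > look.py <<'E'
import sys
from meas import *
n=sys.argv[1];o=[]
for c,(y0,y1,x0,x1) in(('top',(150,290,200,400)),('scene',(90,260,150,350))):
    p,d=grab_frame(c);np.savez(f'{c}{n}.npz',p=p,d=d);o.append(cv2.resize(p[y0:y1,x0:x1],(395,395*(y1-y0)//(x1-x0)),interpolation=cv2.INTER_CUBIC))
    hsv=cv2.cvtColor(p,cv2.COLOR_BGR2HSV)
    am=(hsv[...,0]>8)&(hsv[...,0]<24)&(hsv[...,1]>150)&(hsv[...,2]>90);am[:, :150]=0;am[:120]=0; am[:,320:]=0
    if c=='scene': am[195:]=0
    if am.sum()>30:
        c_,mc,s,th,a=rect(c,am,.065);print(c,'coat',c_.round(4),np.round(mc,1),np.round(s,1),'yaw',round(a,3))
h=max(x.shape[0] for x in o);cv2.imwrite(f'pics/l{n}.png',np.hstack([cv2.copyMakeBorder(x,0,h-x.shape[0],0,0,0) for x in o]))
E
python3 look.py 2
```

```text
scene coat [ 0.5453 -0.0454] [553.6 -49.1] [95.5 42.3] yaw 0.316
```

View pics/l2.png

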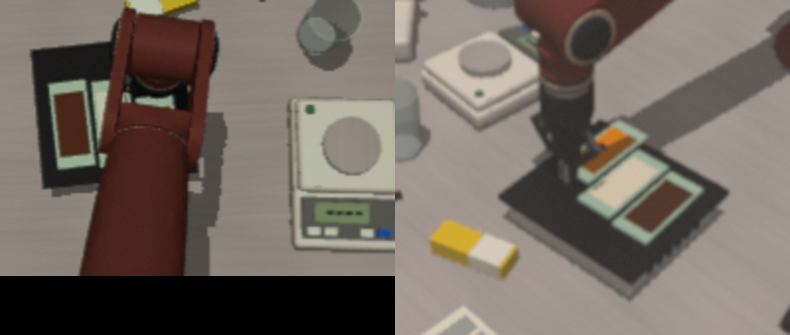

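The amber plate is sliding straight, parallel to the white one, with the gap kept. The other two plates haven't moved. I'll continue the push.

play_rows:
  deltas:
    - [[-0.004,-0.0003,0],0]
    - [[-0.008,-0.0006,0],0]
    - [[-0.012,-0.0009,0],0]
    - [[-0.016,-0.0012,0],0]
    - [[-0.02,-0.0016,0],0]

```text
time: 7.38
tool_pos: [0.6136, -0.0447, 0.0624]
tool_rot: [0.0, 0.999, 0.039, 0.0]
contact_force: [2.5, 0.4, 1.0]
gripper_width: 0.001
```

play_rows:
  deltas:
    - [[-0.004,-0.0003,0],0]
    - [[-0.008,-0.0006,0],0]
    - [[-0.011,-0.0008,0],0]
    - [[-0.013,-0.001,0],0]
    - [[-0.013,-0.001,0],0]

```text
time: 8.0
tool_pos: [0.6005, -0.0457, 0.0623]
tool_rot: [0.0, 0.999, 0.039, -0.0]
contact_force: [1.0, 0.4, 2.0]
gripper_width: -0.001
```

Now I'll back off, lift, and swing aside towards +x so the plate can be seen.

play_rows:
  deltas:
    - [[0.006,0,0],0]
    - [[0.01,0,0.03],0]
    - [[0.01,0,0.08],0]
    - [[0.0,-0.03,0.13],0]
    - [[0.0,-0.08,0.17],0]

```text
time: 8.62
tool_pos: [0.6006, -0.1242, 0.233]
tool_rot: [-0.0, 0.999, 0.04, -0.0]
contact_force: [0.7, 0.3, 0.1]
gripper_width: 0.003
```

play_rows:
  deltas:
    - [[-0.02,-0.05,0],0]
    - [[-0.04,-0.1,0],0]
    - [[-0.06,-0.15,0],0]
    - [[-0.06,-0.15,0],0]
  grip: 1

```text
time: 9.12
tool_pos: [0.5391, -0.2773, 0.2303]
tool_rot: [-0.0, 0.999, 0.036, -0.001]
contact_force: [-0.1, -0.0, -0.2]
gripper_width: 0.847
```

```bash
python3 look.py 3
```

```text
top coat [ 0.5206 -0.0521] [521.1 -52. ] [102.3  47.3] yaw 0.073
scene coat [ 0.5238 -0.0495] [522.5 -49.6] [98.  46.4] yaw 0.076
```

View pics/l3.png

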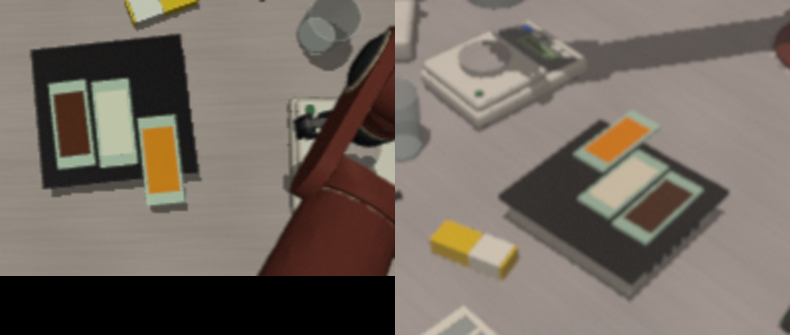

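The top view now shows the amber plate at crop pixel (161,160), overhanging the front edge. The overhang is about 45 mm (32%). White and brown have not moved. I'll go to the overhanging end with the jaws open.

play_rows:
  deltas:
    - [[-0.0165,0.05,0],0]
    - [[-0.033,0.105,0],0]
    - [[-0.05,0.16,0],-0.004]
    - [[-0.0655,0.215,0],-0.004]
    - [[-0.0655,0.2223,-0.04],-0.004]
  grip: 1

```text
time: 9.85
tool_pos: [0.4769, -0.0486, 0.1946]
tool_rot: [0.001, 0.999, 0.04, 0.004]
contact_force: [0.6, -1.3, -0.1]
gripper_width: 1.005
```

play_rows:
  deltas:
    - [[0,0,-0.04],0]
    - [[0,0,-0.07],0]
    - [[0,0,-0.08],0]
    - [[0,0,-0.08],0]

```text
time: 10.35
tool_pos: [0.4752, -0.0514, 0.1112]
tool_rot: [-0.0, 0.999, 0.038, -0.0]
contact_force: [-0.3, 0.0, 0.6]
gripper_width: 0.995
```

```bash
python3 look.py 4
```

```text
top coat [ 0.5664 -0.0563] [565.4 -53.9] [15.1 36.7] yaw -1.531
scene coat [ 0.5243 -0.0493] [522.9 -49.6] [98.6 46.4] yaw 0.062
```

View pics/l4.png

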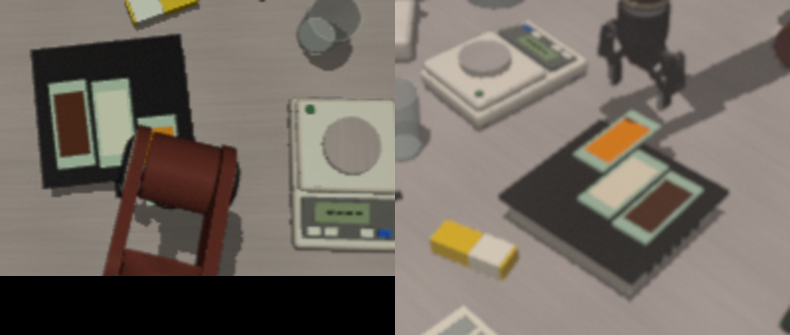

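The fingers are open above the overhanging end. I'll correct laterally first, then descend beside the plate.

play_rows:
  deltas:
    - [[-0.0015,-0.0036,0],0]
    - [[-0.0015,-0.0036,-0.02],0]
    - [[-0.0015,-0.0036,-0.04],0]
    - [[-0.0015,-0.0036,-0.055],0]
    - [[-0.0015,-0.0036,-0.067],0]

```text
time: 11.08
tool_pos: [0.474, -0.056, 0.0441]
tool_rot: [0.0, 0.999, 0.037, 0.0]
contact_force: [-0.4, 0.5, -0.1]
gripper_width: 1.0
```

play_rows:
  deltas:
    - [[0,0,0],0]
    - [[0,0,0],0]

```text
time: 11.32
tool_pos: [0.4743, -0.0559, 0.0449]
tool_rot: [0.0, 0.999, 0.037, 0.0]
contact_force: [-0.5, 0.4, -0.1]
gripper_width: 0.996
```

```bash
python3 look.py 5
```

```text
top coat [ 0.5614 -0.0532] [559.2 -48.9] [26.  47.7] yaw 1.424
scene coat [ 0.5257 -0.049 ] [523.9 -49.5] [96.5 46.4] yaw 0.053
```

View pics/l5.png

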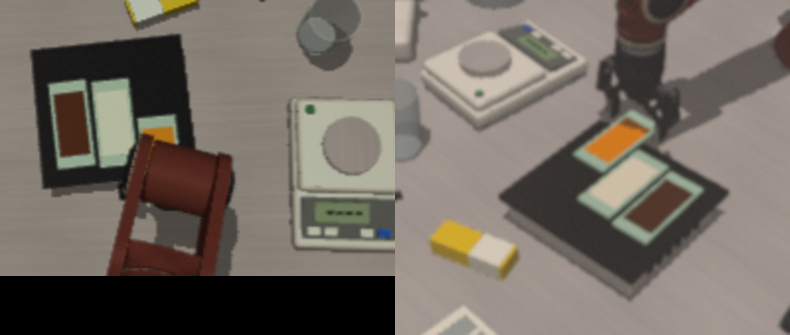

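play_rows:
  deltas:
    - [[0,0.0005,-0.0005],0]
    - [[0,0.0005,-0.0005],0]
    - [[0,0.0005,-0.0005],0]
  grip: 0.48

```text
time: 11.8
tool_pos: [0.4738, -0.0553, 0.044]
tool_rot: [0.0, 0.999, 0.037, 0.0]
contact_force: [0.0, 0.2, 0.4]
gripper_width: 0.74
```

play_rows:
  deltas:
    - [[0,0,0],0]
    - [[0,0,0],0]
    - [[0,0,0],0]
    - [[0,0,0],0]
  grip: -1

```text
time: 12.3
tool_pos: [0.4738, -0.0552, 0.0442]
tool_rot: [-0.0, 0.999, 0.037, -0.0]
contact_force: [-2.8, 0.1, 5.2]
gripper_width: 0.684
```

play_rows:
  deltas:
    - [[0,0,0.003],0]
    - [[0,0,0.01],0]
    - [[0,0,0.02],0]
    - [[0,0,0.035],0]
    - [[0,0,0.05],0]

```text
time: 12.92
tool_pos: [0.4741, -0.0554, 0.0953]
tool_rot: [0.0, 0.999, 0.037, 0.0]
contact_force: [-0.2, 0.0, -1.6]
gripper_width: 0.683
```

play_rows:
  deltas:
    - [[0,0,0.015],0]
    - [[0,0,0.03],0]
    - [[0,0,0.04],0]
    - [[0,0,0.04],0]

```text
time: 13.42
tool_pos: [0.4744, -0.0554, 0.135]
tool_rot: [0.0, 0.999, 0.037, 0.001]
contact_force: [-1.0, -0.1, -1.8]
gripper_width: 0.682
```

```bash
python3 look.py 6; python3 - <<'E'
from meas import *
f=np.load('scene6.npz');W=world('scene',f['d'])
for o in outline_of('scene','plate_amber')[:3]:
    r=o['region'].astype(bool);q=W[r];q=q[(q[:,2]>.1)&(abs(q[:,1])<.2)]
    if len(q)>50:
        A=np.c_[q[:,:2]-q[:,:2].mean(0),np.ones(len(q))];k=np.linalg.lstsq(A,q[:,2],rcond=None)[0];print(q.mean(0),'slopes',k,q.min(0),q.max(0))
E
```

```text
top coat [ 0.5766 -0.0608] [575.4 -55.2] [47.7 22.4] yaw 1.417
scene coat [ 0.4426 -0.1273] [ 441.5 -127.8] [104.6  50.8] yaw 0.083
[ 0.53094882 -0.04970563  0.15268814] slopes [-0.02425831 -0.01496243  0.15268814] [ 0.45286984 -0.0855111   0.14440876] [ 0.59564994 -0.01475054  0.1589024 ]
```

View pics/l6.png

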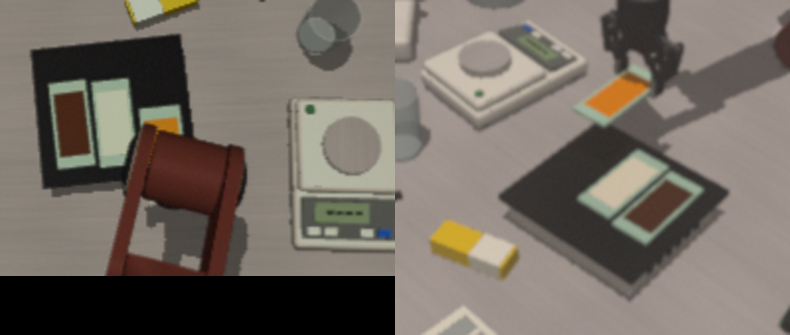

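The plate is lifted clear and nearly level (crop pixel (613,95)). White and brown haven't moved. I'll carry it over to the balance.

play_rows:
  deltas:
    - [[0,-0.015,0],-0.01]
    - [[0.003,-0.045,0],-0.03]
    - [[0.005,-0.08,0],-0.05]
    - [[0.007,-0.12,0],-0.07]
    - [[0.009,-0.16,0],-0.09]

```text
time: 14.2
tool_pos: [0.4822, -0.2173, 0.1333]
tool_rot: [-0.0, 1.0, -0.009, -0.0]
contact_force: [0.3, 0.4, -1.5]
gripper_width: 0.679
```

play_rows:
  deltas:
    - [[0.002,-0.04,0],-0.015]
    - [[0.004,-0.08,0],-0.03]
    - [[0.006,-0.11,0],-0.045]
    - [[0.0066,-0.128,0],-0.054]
    - [[0.0066,-0.1333,0],-0.054]

```text
time: 14.82
tool_pos: [0.4889, -0.3495, 0.1333]
tool_rot: [-0.0, 0.999, -0.036, -0.0]
contact_force: [-0.0, 0.2, -1.5]
gripper_width: 0.677
```

play_rows:
  deltas:
    - [[0,0,-0.02],0]
    - [[0,0,-0.035],0]
    - [[0,0,-0.045],0]
    - [[0,0,-0.045],0]

```text
time: 15.32
tool_pos: [0.4887, -0.3473, 0.087]
tool_rot: [-0.001, 0.999, -0.035, -0.001]
contact_force: [-0.1, -0.1, -1.9]
gripper_width: 0.684
```

```bash
cat > look2.py <<'E'
import sys
from meas import *
n=sys.argv[1];zt=float(sys.argv[2]);o=[]
s=status.state();print(s['tool_pos'].round(4),2*np.arctan2(s['tool_rot'][2],s['tool_rot'][1]),s['contact_force'].round(1))
for c,(y0,y1,x0,x1) in(('top',(130,290,280,430)),('scene',(60,200,130,290))):
    p,d=grab_frame(c);np.savez(f'{c}{n}.npz',p=p,d=d);o.append(cv2.resize(p[y0:y1,x0:x1],(395,395*(y1-y0)//(x1-x0)),interpolation=cv2.INTER_CUBIC))
    hsv=cv2.cvtColor(p,cv2.COLOR_BGR2HSV)
    am=(hsv[...,0]>8)&(hsv[...,0]<24)&(hsv[...,1]>130)&(hsv[...,2]>80)
    w=np.zeros_like(am);w[y0:y1,x0:x1]=1;am&=w
    if c=='top':am[:180]=0
    W=world(c,d)
    if am.sum()>30:
        c_,mc,sz,th,a=rect(c,am,zt);print(c,'coat',c_.round(4),np.round(mc,1),np.round(sz,1),'yaw',round(a,3))
        q=W[am];A=np.c_[q[:,:2]-q[:,:2].mean(0),np.ones(len(q))];print('plane',np.linalg.lstsq(A,q[:,2],rcond=None)[0].round(4))
h=max(x.shape[0] for x in o);cv2.imwrite(f'pics/l{n}.png',np.hstack([cv2.copyMakeBorder(x,0,h-x.shape[0],0,0,0) for x in o]))
E
python3 look2.py 7 0.111
```

```text
[ 0.4887 -0.3473  0.087 ] -0.0694947130904323 [-0.1 -0.1 -1.9]
top coat [ 0.5517 -0.3486] [ 547.  -351.2] [47.6 80.2] yaw -0.289
plane [0.0107 2.5493 0.1184]
scene coat [ 0.544  -0.3455] [ 542.2 -345.5] [46.9 97. ] yaw -0.04
plane [0.1449 0.7149 0.1112]
```

View pics/l7.png

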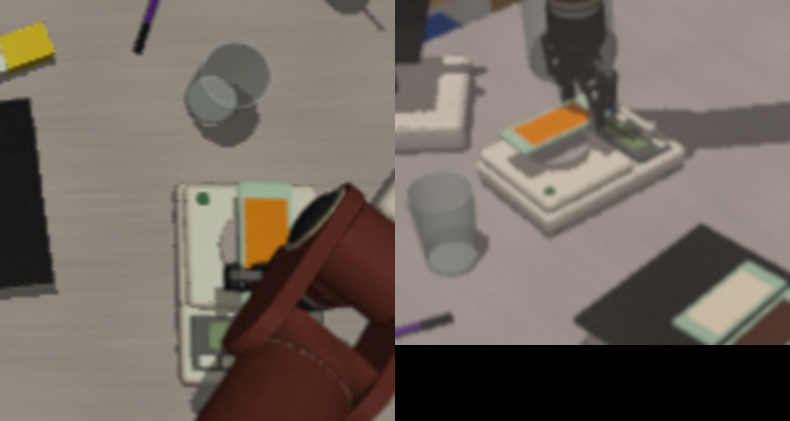

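```bash
python3 - <<'E'
from meas import *
e=plane('top',[(381.2,199.3)],.1065)[0];print(e, e[:2]-.07*np.array([np.cos(.07),-np.sin(.07)]))
f=np.load('scene7.npz');hsv=cv2.cvtColor(f['p'],cv2.COLOR_BGR2HSV)
am=(hsv[...,0]>8)&(hsv[...,0]<24)&(hsv[...,1]>130)&(hsv[...,2]>80);w=np.zeros_like(am);w[60:200,130:290]=1
print(rect('scene',am&w,.1073))
E
```

```text
[ 0.60565396 -0.35849349  0.1065    ] [ 0.53582539 -0.35359749]
(array([ 0.54078572, -0.34980276]), (539.0469970703125, -349.8769226074219), (47.05622863769531, 97.40855407714844), 87.11954498291016, np.float64(-0.03981839984037531))
```

Both cameras put the plate within about 1.5 mm of the pan centre. I'll lower it slowly and watch the force.

play_rows:
  deltas:
    - [[0.001,0,-0.006],0]
    - [[0.001,0,-0.012],0]
    - [[0.001,0,-0.018],0]
    - [[0.001,0,-0.022],0]
    - [[0.001,0,-0.024],0]

```text
time: 16.05
tool_pos: [0.4902, -0.3485, 0.0644]
tool_rot: [-0.0, 0.999, -0.035, -0.0]
contact_force: [0.3, -0.7, -1.2]
gripper_width: 0.679
```

play_rows:
  deltas:
    - [[0,0,-0.0005],0]
    - [[0,0,-0.001],0]
    - [[0,0,-0.0015],0]
    - [[0,0,-0.0015],0]

```text
time: 16.55
tool_pos: [0.4904, -0.3486, 0.0634]
tool_rot: [0.0, 0.999, -0.035, 0.0]
contact_force: [0.3, 0.1, -0.8]
gripper_width: 0.682
```

play_rows:
  deltas:
    - [[0,0,-0.0007],0]
    - [[0,0,-0.0015],0]
    - [[0,0,-0.002],0]
    - [[0,0,-0.002],0]

```text
time: 17.05
tool_pos: [0.4903, -0.3485, 0.0612]
tool_rot: [-0.0, 0.999, -0.035, -0.0]
contact_force: [-0.3, 0.2, -1.4]
gripper_width: 0.679
```

play_rows:
  deltas:
    - [[0,0,-0.0005],0]
    - [[0,0,-0.001],0]
    - [[0,0,-0.001],0]

```text
time: 17.42
tool_pos: [0.4903, -0.3485, 0.0603]
tool_rot: [-0.0, 0.999, -0.035, -0.0]
contact_force: [-0.3, 0.1, -2.1]
gripper_width: 0.684
```

play_rows:
  deltas:
    - [[0,0,-0.0005],0]
    - [[0,0,-0.001],0]
    - [[0,0,-0.001],0]

```text
time: 17.8
tool_pos: [0.4904, -0.3486, 0.0597]
tool_rot: [0.0, 0.999, -0.035, 0.0]
contact_force: [-1.6, 0.4, 0.6]
gripper_width: 0.685
```

play_rows:
  deltas:
    - [[0,0,-0.0005],0]
    - [[0,0,-0.001],0]
    - [[0,0,-0.001],0]

```text
time: 18.18
tool_pos: [0.4904, -0.3486, 0.0596]
tool_rot: [-0.0, 0.999, -0.035, -0.0]
contact_force: [-4.0, 2.7, 7.4]
gripper_width: 0.678
```

Contact is felt, so the plate is resting on the pan. I'll relax the pressure slightly and open.

play_rows:
  deltas:
    - [[0,0,0.0005],0]
    - [[0,0,0.0008],0]

```text
time: 18.42
tool_pos: [0.4904, -0.3486, 0.0597]
tool_rot: [0.0, 0.999, -0.035, 0.0]
contact_force: [-2.9, 1.7, 3.7]
gripper_width: 0.684
```

play_rows:
  deltas:
    - [[0,0,0],0]
    - [[0,0,0],0]
    - [[0,0,0],0]
  grip: 0.55

```text
time: 18.8
tool_pos: [0.4904, -0.3486, 0.0588]
tool_rot: [-0.0, 0.999, -0.035, 0.0]
contact_force: [0.5, 0.2, -0.1]
gripper_width: 0.774
```

play_rows:
  deltas:
    - [[0,0,0],0]
    - [[0,0,0],0]
    - [[0,0,0],0]
  grip: 1

```text
time: 19.18
tool_pos: [0.4904, -0.3486, 0.0592]
tool_rot: [0.0, 0.999, -0.035, 0.0]
contact_force: [0.1, 0.5, 0.3]
gripper_width: 1.001
```

```bash
python3 look2.py 8 0.08
```

```text
[ 0.4904 -0.3486  0.0592] -0.07025696742798407 [0.1 0.5 0.3]
top coat [ 0.5552 -0.3513] [ 551.7 -353.4] [48.4 75.4] yaw -0.247
plane [-0.0691  2.1092  0.0865]
scene coat [ 0.5428 -0.3491] [ 541.  -350.2] [46.5 96.8] yaw -0.064
plane [0.1589 0.7326 0.0834]
```

View pics/l8.png

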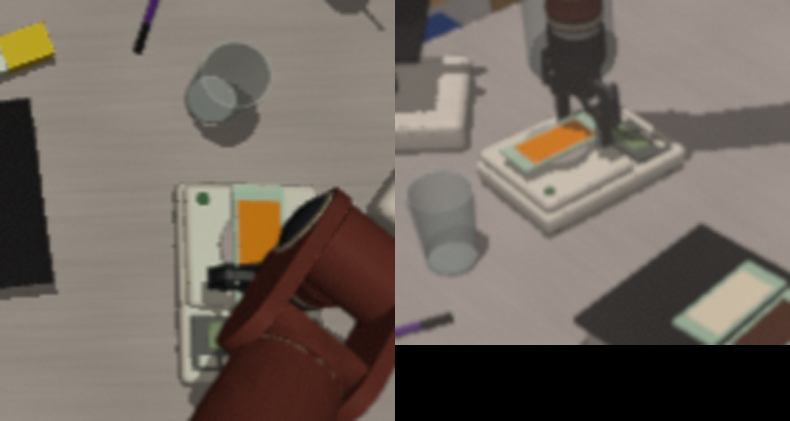

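The plate is released and lying on the pan. I'll retreat straight up, then aside.

play_rows:
  deltas:
    - [[0,0,0.01],0]
    - [[0,0,0.03],0]
    - [[0,0,0.07],0]
    - [[0,0,0.12],0]
    - [[0,0,0.17],0]

```text
time: 19.9
tool_pos: [0.4904, -0.3486, 0.2326]
tool_rot: [0.001, 0.999, -0.035, 0.001]
contact_force: [0.3, -1.2, 0.4]
gripper_width: 0.999
```

play_rows:
  deltas:
    - [[-0.02,0.05,0.02],0]
    - [[-0.04,0.1,0.03],0]
    - [[-0.06,0.15,0.03],0]
    - [[-0.08,0.2,0.03],0]
    - [[-0.09,0.25,0.03],0]

```text
time: 20.52
tool_pos: [0.3996, -0.0973, 0.2611]
tool_rot: [0.001, 0.999, -0.036, 0.002]
contact_force: [0.7, 0.4, 1.0]
gripper_width: 0.998
```

play_rows:
  deltas:
    - [[0,0.05,0],0]
    - [[0,0.1,0],0]
    - [[0,0.1,0],0]
    - [[0,0.1,0],0]

```text
time: 21.02
tool_pos: [0.4005, 0.0012, 0.2603]
tool_rot: [0.0, 0.999, -0.035, 0.001]
contact_force: [0.9, 0.0, -0.2]
gripper_width: 1.002
```

```bash
python3 look2.py 9 0.08; python3 - <<'E'
from meas import *
for k in('0','9'):
    f=np.load(f'top{k}.npz');W=world('top',f['d'])
    P=plane('top',np.stack(np.meshgrid(np.arange(512),np.arange(384)),-1).reshape(-1,2),0.08).reshape(384,512,3)
    m=(W[...,2]>.077)&(W[...,2]<.09)&(np.hypot(P[...,0]-.535,P[...,1]+.35)<.1)
    if m.sum()>100:
        print(k,rect('top',m,.08)); q=W[m];print(q[:,2].min(),q[:,2].max(),np.linalg.lstsq(np.c_[q[:,:2]-q[:,:2].mean(0),np.ones(len(q))],q[:,2],rcond=None)[0])
p=np.load('top9.npz')['p'];cv2.imwrite('pics/top9.png',cv2.resize(p[130:290,110:410],None,fx=2.6,fy=2.6,interpolation=cv2.INTER_CUBIC))
for n in('plate_white','plate_brown'):
    for o in outline_of('top',n)[:1]:print(n,rect('top',o['region'],.065)[:3])
E
```

```text
[0.4005 0.0012 0.2603] -0.06969948291243191 [ 0.9  0.  -0.2]
top coat [ 0.5374 -0.3522] [ 538.  -352.4] [ 48.4 103.2] yaw -0.052
plane [-0.0496  1.7119  0.0826]
scene coat [ 0.5403 -0.3494] [ 539.2 -350.1] [ 46.5 100.5] yaw -0.037
plane [0.0068 0.009  0.08  ]
0 (array([ 0.53787459, -0.3587488 ]), (538.3740234375, -357.1685791015625), (14.445483207702637, 20.9243106842041), 16.974285125732422, np.float64(-0.7677963732415192))
0.0770024987222524 0.08275938237043445 [-0.00306677 -0.00414332  0.07813057]
9 (array([ 0.53792508, -0.35230107]), (538.05517578125, -353.09326171875), (69.67890930175781, 139.2517852783203), 83.16503143310547, np.float64(-0.03732298571550624))
0.07701037787099319 0.08619924583191119 [-0.00070574 -0.00154119  0.08054415]
plate_white (array([0.58087642, 0.02058768]), (582.795654296875, 18.709632873535156), (140.8945770263672, 67.11663818359375))
plate_brown (array([0.58253531, 0.09098163]), (582.5325317382812, 90.04597473144531), (139.39559936523438, 59.29045486450195))
```

View pics/top9.png

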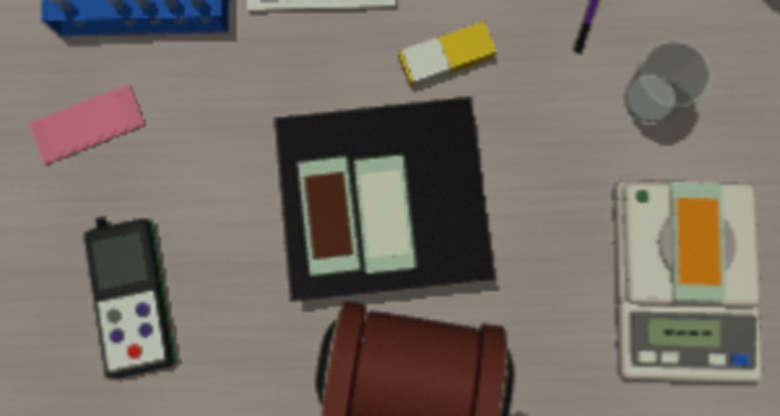

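View pics/l9.png

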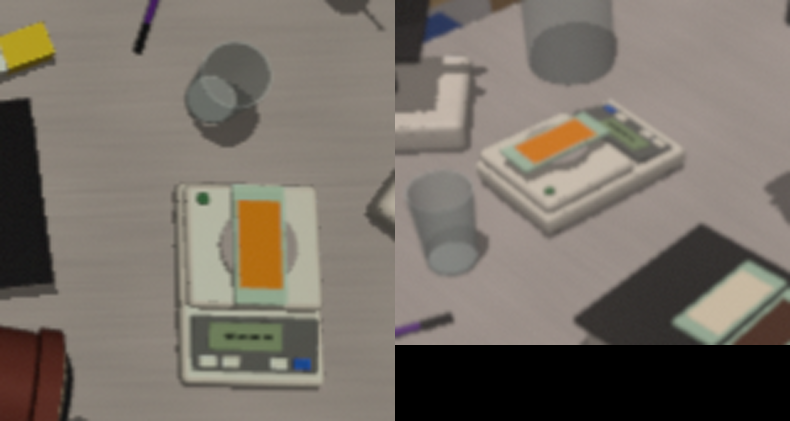

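The amber plate lies flat on the pan (crop pixel (698,241)), within about 1 mm of the pan centre. Everything else looks unchanged, so I'm handing in.

```bash
python3 -c "
from plant import ticket
print(ticket.job_done())"
```

```text
the job is handed in; nothing more can be done
None
```

The amber plate is on the balance pan, flat and centred, and I handed the job in at about 21 s of the 64 s allowed.

**What I did:** I pushed the plate from its far end with the fingers shut until it overhung the front edge by about 45 mm (32%). I then gripped the overhanging end across its width, lifted it clear, and carried it to the balance. I lowered it until it touched at about 7 N, eased off, released it and backed the arm away.

**Last checks:**
- **Position:** The top camera puts the plate at about (0.538, -0.352), against a pan centre of about (0.537, -0.352).
- **Flatness:** The plate's tilt is about 0.1% in the top camera's depth, with its top face at 0.0805 m (0.080 expected).
- **Other things:** In the last top picture the white and brown plates, beaker, carton and pH meter look unmoved, and the robot was touching nothing.

**Disagreements:**
- The scene camera read 1–3 mm off from the top camera throughout, at the start as well as the end. I relied on the top camera and the arm's own position.
- The outline network put the white plate about 4 mm further towards -y at the end than at the start. The pictures show no shift, and the other outlines varied by a similar amount, so I put it down to the network.

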